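# Take the custody padlock off the sample box

## Task

The steel sample box on the lab bench is closed by a combination padlock: first twist the spring-return key knob on the tamper-alarm unit clockwise to its stop and let it spring back by itself, then turn the padlock's dial anticlockwise, click by click, until its pointer stands at the index ridge on the lock's case, and pull the shackle fully open. Lift the opened padlock off the box and finish while still holding it, in the air a hand's breadth over the middle of the round check pad. Do not push the other things on the bench or the box lid about.

Things in the scene. Friction and masses are not known exactly. Their poses are not given: they have to be found in the camera images.
- box: grey steel sample box, fixed, 206 x 226, lid top 80 mm above its origin (centre of its underside); front = -x. The padlock lies on the lid in a cradle: a seat plate 70 x 78, 12 mm high, with side walls and a rear wall rising 14 mm above the seat, 1.5 mm clear of the lock's case.
- staple (a point): top of the hasp's staple, a steel arch on the box 6 mm thick and 24 wide, 26 mm above the seat, standing 1.5 mm before the case over the shackle's leg at the lock's y = -17 mm; a steel lip of equal height stands opposite (y +23 to +34). Both hold the case when the shackle is pulled. Shut, the staple keeps the lock down; fully open, the leg is out of it and the lock lifts straight up.
- lock: combination padlock, loose, 0.35 to 0.62 kg, lying flat, dial up. Steel case 56 (x) x 64 (y) x 28 high; origin: centre of the case's underside, 92 mm above the bench at first. A small ridge on the case top at its -x edge is the index. The U shackle leaves the -x face: round legs 8 thick at y = +-17 mm, 14 mm above the underside, straight to 66 mm before the origin; the bow ends at 80 mm.
- dial (a joint): turn of the dial about the lock's z, rad; grows clockwise seen from above. 0 = pointer at the index, where the lock opens (within 0.2 either way); travel -0.8 to 2.7. Clicks into a notch every 0.524 rad (about 0.1 N m to pass) and starts 2, 3 or 4 notches clockwise of 0. At other notches the shackle is blocked.
- dial_grip (a point): point in the dial's grip bar, on the axis, 44 mm above the lock's underside; turns with the dial. Bar along the point's x (22 mm to -x, 14 to +x of this point), 12 wide x 20 high (10 mm above and below this point), on a disc 45 across, 6 high, on the case. The pointer (dark line, small nose) is its long -x end. Grip the bar's 12 mm sides from above.
- shackle (a joint): how far the shackle is pulled out along the lock's -x, m: 0 shut, 0.026 fully open at a stop. Slides with about 3 N of friction and stays where it is left. The toe leg is clear of the staple from 0.020 on.
- shackle_grip (a point): point midway between the shackle's legs at leg height, 54 mm before the lock's origin when shut; moves with the shackle, has the lock's axes. Here the legs can be pinched from above across their outsides (42 mm, along y); 24 mm of air below. The opened lock can be lifted by it.
- alarm: tamper-alarm unit, fixed: white plastic box 110 x 110 x 60 high with a black key knob on top, origin at the centre of its underside. It stands left or right of the box, in the place the check pad does not take.
- key (a joint): turn of the key knob, rad; 0 at rest, grows clockwise seen from above to a hard stop at 1.2. A spring (0.01 N m at rest, 0.11 at the stop) turns it back when released.
- key_grip (a point): middle of the key knob's grip bar on its axis, 81 mm above the bench; turns with the key. The bar is 44 long (the point's x axis) x 12 wide x 24 high (12 mm either way of this point), on a round foot of 36 mm.
- pad: round check pad lying on the bench, fixed, 150 diameter, 11 high, origin at the centre of its underside.
- tape: bystander: roll of tape, 72 diameter, 24 high, origin under its centre
- marker: bystander: black marker pen, 120 long, 14 thick, lying on the bench
- jar: bystander: small jar, 28 diameter, 45 high, standing on the box lid behind and to the right of the lock
- beaker: bystander: glass beaker, 70 diameter, 85 high
- tip_box: bystander: blue box of pipette tips, 85 x 120 x 62 high
Mind the look-alikes: they are no part of the job. What is shaped like the lock but red is not meant.

How it is judged:
By the outcome, as a careful person would: the job done as asked, in the order asked, and still so for the second after the job is handed in, while the arm keeps its last pose, push and grip.
It also fails if it takes over 72 s, if anything falls off the work surface, if the arm or the gripper's body presses on something with over 40 N, if the wrist force passes 120 N, or if a joint passes its speed limit or range.

## Robot

A 6-joint arm with a two-finger parallel gripper is mounted at the origin on the work surface. World frame = base frame: x ahead of the robot, y to its left, z up, the work surface at z = 0. Lengths are in m, angles in rad, forces in N, time in s.
With the tool pointing down it reaches from about 0.3 to 0.775 m from the base axis. Payload 14.6 kg.
Tool frame: the origin (TCP) lies on the centre line of the jaws, within the pads' length; the fingertips stand ctrl.tcp_to_tips ahead of it and the grasp point (between the pads) lies 2 mm behind it (ctrl.tcp_to_tips is the distance from the TCP to the fingertips, in m); z points along the fingers, y is the line along which they close (so a half turn about z gives the same grasp; the last joint's range is limited). The gripper opens to 94 mm and grips with 3 to 60 N. Pads are 16 mm wide; open, the fingers measure 119 mm over their backs; the gripper's body (75 mm by 177 mm) begins 78 mm behind the grasp point.
Start: joints at [1.085, 0.3, 1.521, -0, 1.321, -0.067], TCP at [0.224, 0.502, 0.222] pointing down, gripper open.
Joint ranges: [-3.03, 3.03], [-0.79, 2.21], [0.23, 2.52], [-1.04, 4.18], [0, 3.07], [-2.55, 2.55]. Speed limits (rad/s): [2.22, 2.22, 2.57, 3.14, 3.14, 3.14].

## Interface

Orientations are given as [roll, pitch, yaw] about the fixed x, y, z axes, in that order (R = Rz(yaw) Ry(pitch) Rx(roll)).
In Python, from station import telemetry, viewer, hand_in, ctrl gives the robot as it stands.
- The arm moves only by the tool step_arm, never from a script. Its argument "plan" is a list of rows, each an object of numbers: "dx", "dy", "dz": the shift along the tool's x, y, z scaled (see below); "rx", "ry", "rz": the turn, a rotation vector about the tool's x, y, z scaled (see below); "claw": the closure, from 0 (fully open) to 1 (shut). In form: [{"dx": .., "dy": .., "dz": .., "rx": .., "ry": .., "rz": .., "claw": ..}, ...]. A call has 1 to 10 rows; each row shifts and turns the commanded pose from where the row before left it, along the tool's axes as they then stand; what a row does not reach is not made up. The controller multiplies each number of a shift by 0.1 m and each number of a turn by 90 degrees. A row lasts 1/10 s, in which the tool goes at most 50 mm and 8.59 degrees, less where a joint would pass 70% of its speed; a pose out of reach is approached as far as the arm can. A call with a number of a shift or a turn outside -1 to 1 is refused whole. A call with a gripper value outside its range is refused whole. The fingers move at their own pace and stop on an object; "grip_force" is the grip in N (left out, the last holds). Time passes only in rows, so rows that do not move let the fingers close. It gives the time, the measured TCP pose, the force, the opening and the grip force at its end, in the units of the state.
- telemetry.get_obs(): the state, without advancing time (a new reading comes with each control period).
- viewer.camera(name): name is "side" or "top" or "wrist"; returns a dict with "img" (400x640x3 uint8, red, green, blue), "z_map" (400x640 float32, m along the optical axis (not along the pixel's ray), 0 where there is no reading), "fx", "fy", "cx", "cy" (pixels), "R" (3x3) and "t" (3): a world point X has camera coordinates R X + t; the wrist camera has in their place "tool_from_camera" (4x4, takes a point from camera to tool coordinates, whose origin is the TCP and whose axes are the flange's). Camera axes: x right, y down, z forward; pixel columns grow to the right and rows downward; lengths in m; the calibration is good to about 2 mm. The wrist camera is an equidistant fisheye: a pixel r from the principal point sees the ray r / f radians off the axis. A picture is of the moment at which its call begins: read the wrist's pose just before it.
- hand_in(): hands the job in; it is judged then, once.
Trained networks look in a picture, given as the dict that the camera call returned (one of the last four; its "shot" number tells which), for a name from the list of things; names that differ only in an ending like _2 or _b are one class to them, and where a whole thing is asked for, a point or a joint stands for the part that bears it (a point fixed in the world has none). Each returns a list of dicts, best first, with "score" (0 to 1); they miss things now and then, are a little off and sometimes report something else, mostly with a low value. They report only what shows in the picture. A call takes as long as a camera call. They do not tell look-alikes from the thing itself.
- viewer.recognise(target, picture): "rect" ([left, top, right, bottom] in pixels, round what is visible of it).
The state is a dict: "time_s": time; "qpos": joint angles; "joint_vel": joint speeds; "tau": joint torques, N m; "ee_pos": TCP position; "eef_rot": TCP orientation; "force": force on the tool from outside, world axes, zero at the start; "moment": the same for the moment, N m; "grip_width": finger opening in m; "grip_force": force on a finger pad.
Only numpy, scipy, OpenCV 4.12 (cv2) and the standard library are available. Lean on these libraries where they do the work, as an engineer would, in place of code of your own. Each camera call takes 0.05 s, during which the arm holds its last target. There are 200 camera calls.

## Working session

There is one attempt and no reset: what is moved stays moved. The work goes in short steps, Python scripts to look and compute and a tool call to move; the robot and the scene stay as the last step left them, time stands still between calls to the robot, and variables do not carry over. Pictures are saved under pics/ and viewed, at most 10 in all, crops included, and the job is handed in when it is done.

Besides the shell and the picture viewer there is one more tool, called as name([rows], argument=value, ...), one row to a line, values as JSON. step_arm: Moves the arm, as the interface text tells. Shifts and turns lie within -1 to 1; 1 stands for 0.1 m of shift or 90 degrees of turn. Its arguments: {"type":"object","properties":{"plan":{"type":"array"},"grip_force":{"type":"number"}},"required":["plan"]}

```bash
mkdir -p pics; ls
cat > h.py <<'E'
import numpy as np, cv2, json
from scipy.spatial.transform import Rotation as Ro
from station import telemetry, viewer, hand_in, ctrl
def world(p,u,v,z=None):
    # pixel arrays -> world points
    z=p["z_map"][np.int32(v),np.int32(u)] if z is None else z
    c=np.stack([(u-p["cx"])/p["fx"]*z,(v-p["cy"])/p["fy"]*z,z],-1)
    return (c-p["t"])@p["R"]
def cloud(p):
    v,u=np.mgrid[0:400,0:640]
    return world(p,u.astype(float),v.astype(float),p["z_map"])
E
python3 - <<'E'
from h import *
print(telemetry.get_obs(), ctrl.tcp_to_tips)
for n in("top","side"):
    p=viewer.camera(n); cv2.imwrite(f"pics/{n}0.png",p["img"][:,:,::-1]); np.savez(f"{n}0.npz",**{k:v for k,v in p.items()})
    for t in["box","lock","dial","shackle","alarm","key","pad","tape","marker","jar","beaker","tip_box"]:
        for r in viewer.recognise(t,p)[:2]:
            l,tp,rr,b=r["rect"];u,v=(l+rr)/2,(tp+b)/2
            print(n,t,round(r["score"],2),np.round(r["rect"]),np.round(world(p,u,v),3))
E
```

```text
pics
{'time_s': 0.0, 'qpos': array([ 1.08537709e+00,  3.00481443e-01,  1.52159502e+00, -1.59552986e-05,
        1.32069661e+00, -6.65963460e-02]), 'joint_vel': array([ 0.0009725 ,  0.00142098, -0.00181283,  0.00077831,  0.00246725,
       -0.00301819]), 'tau': array([-7.49063183e-04, -5.31810093e+01, -3.52744353e+01,  7.07768602e-02,
        2.43422430e-02, -9.95453934e-05]), 'ee_pos': array([0.22356517, 0.50224028, 0.22187475]), 'eef_rot': array([-3.14041382e+00, -6.31334085e-05,  2.72277368e+00]), 'force': array([-0.46074649, -0.11043154,  0.20978223]), 'moment': array([ 0.06725159, -0.01992594, -0.01500826]), 'grip_force': 0.0, 'grip_width': 0.0937572328419501} 0.017
top box 0.61 [262. 128. 376. 231.] [ 0.622 -0.019  0.079]
top lock 0.91 [215. 138. 251. 176.] [0.685 0.204 0.028]
top lock 0.64 [307. 146. 338. 195.] [ 0.638 -0.026  0.121]
top dial 0.73 [212. 149. 232. 164.] [0.681 0.228 0.053]
top dial 0.56 [316. 149. 332. 170.] [ 0.66  -0.029  0.147]
top shackle 0.69 [306. 172. 322. 191.] [ 0.616 -0.006  0.081]
top alarm 0.86 [414. 190. 478. 245.] [ 0.535 -0.335  0.068]
top key 0.7
[... 1073 characters left out ...]
26. 346. 347.] [ 0.531 -0.351  0.089]
side key 0.39 [233. 191. 262. 218.] [ 0.379  0.12  -0.001]
side pad 0.7 [263. 142. 314. 176.] [0.486 0.301 0.01 ]
side tape 0.64 [230. 188. 262. 215.] [ 0.376  0.13  -0.   ]
side marker 0.61 [340. 178. 395. 216.] [ 0.638 -0.03   0.12 ]
side marker 0.58 [221. 261. 281. 280.] [ 0.392 -0.12   0.014]
side jar 0.85 [387. 220. 398. 245.] [ 0.67  -0.138  0.113]
side jar 0.38 [300. 175. 413. 278.] [ 0.612 -0.073  0.078]
side beaker 0.76 [349. 117. 376. 158.] [0.689 0.317 0.061]
side beaker 0.72 [287. 314. 380. 400.] [ 0.53  -0.369  0.06 ]
side tip_box 0.95 [402. 300. 466. 383.] [ 0.697 -0.354  0.063]
side tip_box 0.31 [299. 178. 415. 279.] [ 0.611 -0.081  0.079]
```

Run:
```python
from h import *
p=np.load("top0.npz")
im=p["img"][:,:,::-1]
a=cv2.resize(im[120:240,255:385],None,fx=4,fy=4,interpolation=2)
b=cv2.resize(im[180:260,405:490],None,fx=3,fy=3,interpolation=2)
o=np.zeros((480,800,3),np.uint8);o[:480,:520]=a;o[:240,530:785]=b
cv2.imwrite("pics/a.png",o)
```

```text
(no output)
```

View pics/a.png

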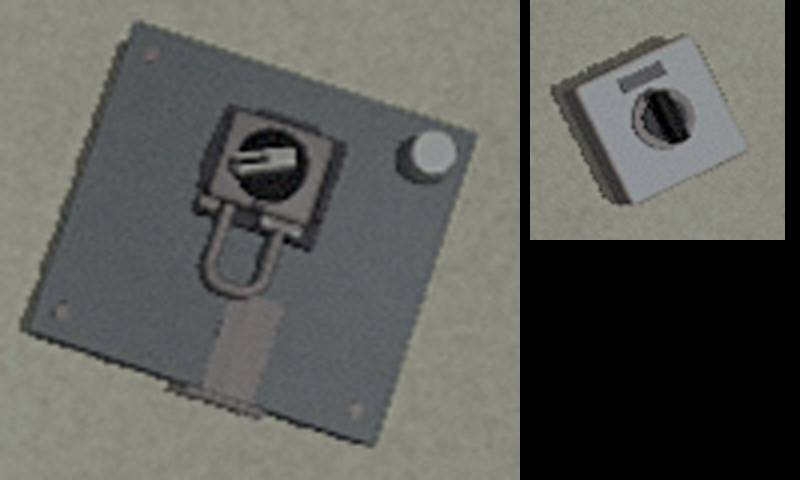

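View pics/top0.png

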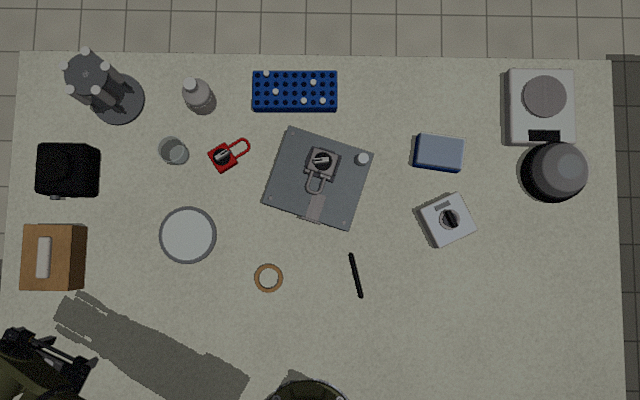

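Run:
```python
from h import *
for n in("top","side"):
    p=np.load(n+"0.npz"); c=cloud(p)
    def rep(t,xc,yc,r,z0,z1,shape=0):
        m=(np.hypot(c[...,0]-xc,c[...,1]-yc)<r)&(c[...,2]>z0)&(c[...,2]<z1)
        q=c[m]
        if len(q)<5: print(n,t,len(q));return
        (cx,cy),(w,h),a=cv2.minAreaRect((q[:,:2]*1000).astype(np.float32))
        w_,V=np.linalg.eigh(np.cov(q[:,:2].T));d=V[:,1]
        print(n,t,len(q),"rect",np.round([cx,cy,w,h,a],1),"mean",q.mean(0).round(4),"pca",np.degrees(np.arctan2(d[1],d[0])).round(1))
    rep("boxlid",.615,-.03,.2,.074,.086)
    rep("dial",.655,-.03,.04,.138,.16)
    rep("case",.655,-.03,.06,.115,.123)
    rep("shackle",.60,-.02,.045,.104,.114)
    rep("key",.53,-.345,.04,.085,.1)
    rep("alarm",.53,-.345,.1,.055,.064)
    rep("pad",.485,.31,.1,.007,.016)
    rep("jar",.665,-.12,.03,.115,.14)
    rep("all>lid",.61,-.03,.16,.085,.2)
    rep("redlock",.685,.205,.09,.01,.2)
```

```text
top boxlid 6225 rect [624.9 -15.4 226.4 211.8  72.3] mean [ 0.6199 -0.0125  0.0802] pca 63.0
top dial 82 rect [660.5 -22.5  13.1  34.2   8.2] mean [ 0.6595 -0.0226  0.1458] pca 96.9
top case 346 rect [657.6 -24.9  65.6  63.5  71.8] mean [ 0.6568 -0.0262  0.1195] pca 73.6
top shackle 163 rect [609.7 -13.   55.5  52.9  71.9] mean [ 0.6088 -0.0097  0.1095] pca -160.8
top key 101 rect [ 531.7 -343.5   43.    13.3   27.5] mean [ 0.5316 -0.3429  0.0926] pca -152.4
top alarm 1508 rect [ 531.4 -343.1  109.7  110.4   26.7] mean [ 0.5305 -0.3423  0.0598] pca 81.0
top pad 2319 rect [478.6 303.4 177.9 176.4   1. ] mean [0.4829 0.318  0.0111] pca 56.2
top jar 99 rect [ 669.6 -123.2   23.6   24.3    4.1] mean [ 0.6694 -0.1235  0.1245] pca 140.7
top all>lid 1419 rect [624.8 -16.1 220.3 201.2  70.7] mean [ 0.6445 -0.032   0.1117] pca 117.4
top redlock 689 rect [699.3 211.8  66.2 107.7  33.9] mean [0.6889 0.222  0.0296] pca 127.6
side boxlid 4872 rect [626.7 -16.1 230.1 212.1  71.8] mean [ 0.6139 -0.0348  0.0802] pca 79.6
side dial 88 rect [661.6 -22.6  13.2  39.5   6.5] mean [ 0.6609 -0.0264  0.1446] pca 100.1
side case 313 rect [659.  -26.5  67.6  63.3  71.9] mean [ 0.6562 -0.0388  0.1194] pca 154.3
side shackle 191 rect [610.7 -19.1  58.2  51.7  82.9] mean [ 0.6106 -0.0153  0.1085] pca 110.9
side key 241 rect [ 533.  -344.3   46.    13.    24.3] mean [ 0.5318 -0.3459  0.0915] pca -154.9
side alarm 3092 rect [ 532.3 -344.7  110.4  110.9   26.2] mean [ 0.5306 -0.352   0.06  ] pca 157.4
side pad 1253 rect [484.6 317.5 153.  145.9  85.2] mean [0.4851 0.3126 0.0107] pca 91.0
side jar 144 rect [ 670.7 -125.2   24.6   27.2   42.8] mean [ 0.6706 -0.128   0.1231] pca 87.2
side all>lid 1589 rect [642.7 -29.4 116.6 205.   43.3] mean [ 0.6534 -0.0566  0.1127] pca 109.7
side redlock 545 rect [698.6 211.   69.3 109.   28.9] mean [0.6889 0.2151 0.0281] pca 153.2
```

```bash
cat >> h.py <<'E'
def plan(*wps, vmax=.04, start=None):
    """waypoints (x,y,z,yaw_deg,claw[,rows]); prints rows in tool axes (tool pointing down)"""
    o=telemetry.get_obs(); R=Ro.from_euler("xyz",o["eef_rot"]); P=o["ee_pos"].copy(); rows=[]
    for w in wps:
        T=np.array(w[:3]); c=w[4]
        Rt=Ro.from_euler("xyz",[180,0,w[3]],degrees=True)
        ang=np.degrees((R.inv()*Rt).magnitude())
        n=w[5] if len(w)>5 else max(1,int(np.ceil(max(np.linalg.norm(T-P)/vmax,ang/8.1))))
        for i in range(n):
            k=n-i; dg=3 if k==1 else 2
            d=np.round(R.inv().apply((T-P)/k)/.1,dg); r=np.round((R.inv()*Rt).as_rotvec()/k/(np.pi/2),3)
            rows.append({**{a:float(b) for a,b in zip(("dx","dy","dz"),d) if b},**{a:float(b) for a,b in zip(("rx","ry","rz"),r) if abs(b)>.001},"claw":c})
            P=P+R.apply(d*.1); R=R*Ro.from_rotvec(r*np.pi/2)
    for i in range(0,len(rows),10): print(len(rows[i:i+10]),json.dumps(rows[i:i+10]).replace(" ",""))
def st():
    o=telemetry.get_obs(); e=o["eef_rot"]
    print("t",round(o["time_s"],2),"p",o["ee_pos"].round(4),"yaw",np.degrees(e[2]).round(2),"F",o["force"].round(1),"M",o["moment"].round(2),"w",round(o["grip_width"],4),"gf",o["grip_force"],"q",o["qpos"].round(2))
E
python3 -c "
from h import *
plan((.4,0,.23,100,0),(.532,-.344,.18,27,0))"
```

```text
10 [{"dx":-0.26,"dy":-0.28,"dz":-0.01,"rz":0.044,"claw":0},{"dx":-0.28,"dy":-0.26,"dz":-0.01,"rz":0.044,"claw":0},{"dx":-0.3,"dy":-0.24,"rz":0.045,"claw":0},{"dx":-0.31,"dy":-0.22,"dz":-0.01,"rz":0.044,"claw":0},{"dx":-0.33,"dy":-0.19,"rz":0.045,"claw":0},{"dx":-0.34,"dy":-0.17,"dz":-0.01,"rz":0.044,"claw":0},{"dx":-0.35,"dy":-0.15,"rz":0.045,"claw":0},{"dx":-0.36,"dy":-0.12,"dz":-0.01,"rz":0.044,"claw":0},{"dx":-0.37,"dy":-0.1,"rz":0.045,"claw":0},{"dx":-0.37,"dy":-0.07,"dz":-0.01,"rz":0.044,"claw":0}]
10 [{"dx":-0.38,"dy":-0.04,"rz":0.045,"claw":0},{"dx":-0.38,"dy":-0.02,"dz":-0.01,"rz":0.044,"claw":0},{"dx":-0.38,"dy":0.01,"rz":0.045,"claw":0},{"dx":-0.371,"dy":0.038,"dz":-0.005,"rz":0.044,"claw":0},{"dx":-0.36,"dy":0.07,"dz":0.05,"rz":0.081,"claw":0},{"dx":-0.35,"dy":0.12,"dz":0.05,"rz":0.081,"claw":0},{"dx":-0.33,"dy":0.16,"dz":0.05,"rz":0.081,"claw":0},{"dx":-0.31,"dy":0.2,"dz":0.05,"rz":0.081,"claw":0},{"dx":-0.28,"dy":0.24,"dz":0.05,"rz":0.081,"claw":0},{"dx":-0.25,"dy":0.27,"dz":0.05,"rz":0.081,"claw":0}]
4 [{"dx":-0.21,"dy":0.3,"dz":0.05,"rz":0.081,"claw":0},{"dx":-0.18,"dy":0.32,"dz":0.05,"rz":0.081,"claw":0},{"dx":-0.13,"dy":0.35,"dz":0.05,"rz":0.082,"claw":0},{"dx":-0.089,"dy":0.358,"dz":0.05,"rz":0.081,"claw":0}]
```

step_arm([
  {"dx": -0.26, "dy": -0.28, "dz": -0.01, "rz": 0.044, "claw": 0},
  {"dx": -0.28, "dy": -0.26, "dz": -0.01, "rz": 0.044, "claw": 0},
  {"dx": -0.3, "dy": -0.24, "rz": 0.045, "claw": 0},
  {"dx": -0.31, "dy": -0.22, "dz": -0.01, "rz": 0.044, "claw": 0},
  {"dx": -0.33, "dy": -0.19, "rz": 0.045, "claw": 0},
  {"dx": -0.34, "dy": -0.17, "dz": -0.01, "rz": 0.044, "claw": 0},
  {"dx": -0.35, "dy": -0.15, "rz": 0.045, "claw": 0},
  {"dx": -0.36, "dy": -0.12, "dz": -0.01, "rz": 0.044, "claw": 0},
  {"dx": -0.37, "dy": -0.1, "rz": 0.045, "claw": 0},
  {"dx": -0.37, "dy": -0.07, "dz": -0.01, "rz": 0.044, "claw": 0},
])

```text
$.plan[0]: bad value
```

step_arm([
  {"dx": -0.38, "dy": -0.04, "rz": 0.045, "claw": 0},
  {"dx": -0.38, "dy": -0.02, "dz": -0.01, "rz": 0.044, "claw": 0},
  {"dx": -0.38, "dy": 0.01, "rz": 0.045, "claw": 0},
  {"dx": -0.371, "dy": 0.038, "dz": -0.005, "rz": 0.044, "claw": 0},
  {"dx": -0.36, "dy": 0.07, "dz": 0.05, "rz": 0.081, "claw": 0},
  {"dx": -0.35, "dy": 0.12, "dz": 0.05, "rz": 0.081, "claw": 0},
  {"dx": -0.33, "dy": 0.16, "dz": 0.05, "rz": 0.081, "claw": 0},
  {"dx": -0.31, "dy": 0.2, "dz": 0.05, "rz": 0.081, "claw": 0},
  {"dx": -0.28, "dy": 0.24, "dz": 0.05, "rz": 0.081, "claw": 0},
  {"dx": -0.25, "dy": 0.27, "dz": 0.05, "rz": 0.081, "claw": 0},
])

```text
$.plan[0]: bad value
```

step_arm([
  {"dx": -0.21, "dy": 0.3, "dz": 0.05, "rz": 0.081, "claw": 0},
  {"dx": -0.18, "dy": 0.32, "dz": 0.05, "rz": 0.081, "claw": 0},
  {"dx": -0.13, "dy": 0.35, "dz": 0.05, "rz": 0.082, "claw": 0},
  {"dx": -0.089, "dy": 0.358, "dz": 0.05, "rz": 0.081, "claw": 0},
  {"claw": 0},
  {"claw": 0},
])

```text
$.plan[0]: bad value
```

step_arm([
  {"dx": -0.26, "dy": -0.28, "dz": -0.01, "rx": 0, "ry": 0, "rz": 0.044, "claw": 0},
  {"dx": -0.28, "dy": -0.26, "dz": -0.01, "rx": 0, "ry": 0, "rz": 0.044, "claw": 0},
  {"dx": -0.3, "dy": -0.24, "dz": 0, "rx": 0, "ry": 0, "rz": 0.045, "claw": 0},
  {"dx": -0.31, "dy": -0.22, "dz": -0.01, "rx": 0, "ry": 0, "rz": 0.044, "claw": 0},
  {"dx": -0.33, "dy": -0.19, "dz": 0, "rx": 0, "ry": 0, "rz": 0.045, "claw": 0},
  {"dx": -0.34, "dy": -0.17, "dz": -0.01, "rx": 0, "ry": 0, "rz": 0.044, "claw": 0},
  {"dx": -0.35, "dy": -0.15, "dz": 0, "rx": 0, "ry": 0, "rz": 0.045, "claw": 0},
  {"dx": -0.36, "dy": -0.12, "dz": -0.01, "rx": 0, "ry": 0, "rz": 0.044, "claw": 0},
  {"dx": -0.37, "dy": -0.1, "dz": 0, "rx": 0, "ry": 0, "rz": 0.045, "claw": 0},
  {"dx": -0.37, "dy": -0.07, "dz": -0.01, "rx": 0, "ry": 0, "rz": 0.044, "claw": 0},
])

```text
time_s: 2.3
ee_pos: [0.3494, 0.1413, 0.2287]
eef_rot: [3.141, 0.0, 2.023]
force: [0.5, -0.0, 0.8]
grip_width: 0.0935
grip_force: 0.0
```

```bash
python3 - <<'E'
s=open('h.py').read()
s=s.replace(' if b}','}').replace(' if abs(b)>.001}','}').replace('rows.append(','r[np.abs(r)<.002]=0;d=d+0.;r=r+0.\n            rows.append(').replace('.replace(" ","")','.replace(" ","").replace("0.0,","0,")')
open('h.py','w').write(s)
E
python3 -c "
from h import *
st();plan((.4,0,.23,100,0),(.532,-.344,.18,27,0))"
```

```text
t 2.3 p [0.3494 0.1413 0.2287] yaw 115.89 F [ 0.5 -0.   0.8] M [-0.02 -0.01  0.02] w 0.0935 gf 0.0 q [ 0.29 -0.11  1.95 -0.    1.3  -0.16]
10 [{"dx":-0.37,"dy":-0.04,"dz":0,"rx":0,"ry":0,"rz":0.044,"claw":0},{"dx":-0.38,"dy":-0.01,"dz":0,"rx":0,"ry":0,"rz":0.044,"claw":0},{"dx":-0.37,"dy":0.01,"dz":-0.01,"rx":0,"ry":0,"rz":0.044,"claw":0},{"dx":-0.377,"dy":0.034,"dz":-0.003,"rx":0,"ry":0,"rz":0.045,"claw":0},{"dx":-0.36,"dy":0.07,"dz":0.05,"rx":0,"ry":0,"rz":0.081,"claw":0},{"dx":-0.35,"dy":0.12,"dz":0.05,"rx":0,"ry":0,"rz":0.081,"claw":0},{"dx":-0.33,"dy":0.16,"dz":0.05,"rx":0,"ry":0,"rz":0.081,"claw":0},{"dx":-0.31,"dy":0.2,"dz":0.05,"rx":0,"ry":0,"rz":0.081,"claw":0},{"dx":-0.28,"dy":0.24,"dz":0.05,"rx":0,"ry":0,"rz":0.081,"claw":0},{"dx":-0.25,"dy":0.27,"dz":0.05,"rx":0,"ry":0,"rz":0.081,"claw":0}]
4 [{"dx":-0.21,"dy":0.3,"dz":0.05,"rx":0,"ry":0,"rz":0.081,"claw":0},{"dx":-0.18,"dy":0.33,"dz":0.05,"rx":0,"ry":0,"rz":0.081,"claw":0},{"dx":-0.13,"dy":0.34,"dz":0.05,"rx":0,"ry":0,"rz":0.081,"claw":0},{"dx":-0.086,"dy":0.359,"dz":0.05,"rx":0,"ry":0,"rz":0.082,"claw":0}]
```

step_arm([
  {"dx": -0.37, "dy": -0.04, "dz": 0, "rx": 0, "ry": 0, "rz": 0.044, "claw": 0},
  {"dx": -0.38, "dy": -0.01, "dz": 0, "rx": 0, "ry": 0, "rz": 0.044, "claw": 0},
  {"dx": -0.37, "dy": 0.01, "dz": -0.01, "rx": 0, "ry": 0, "rz": 0.044, "claw": 0},
  {"dx": -0.377, "dy": 0.034, "dz": -0.003, "rx": 0, "ry": 0, "rz": 0.045, "claw": 0},
  {"dx": -0.36, "dy": 0.07, "dz": 0.05, "rx": 0, "ry": 0, "rz": 0.081, "claw": 0},
  {"dx": -0.35, "dy": 0.12, "dz": 0.05, "rx": 0, "ry": 0, "rz": 0.081, "claw": 0},
  {"dx": -0.33, "dy": 0.16, "dz": 0.05, "rx": 0, "ry": 0, "rz": 0.081, "claw": 0},
  {"dx": -0.31, "dy": 0.2, "dz": 0.05, "rx": 0, "ry": 0, "rz": 0.081, "claw": 0},
  {"dx": -0.28, "dy": 0.24, "dz": 0.05, "rx": 0, "ry": 0, "rz": 0.081, "claw": 0},
  {"dx": -0.25, "dy": 0.27, "dz": 0.05, "rx": 0, "ry": 0, "rz": 0.081, "claw": 0},
])

```text
time_s: 3.3
ee_pos: [0.4808, -0.2058, 0.1996]
eef_rot: [3.141, -0.0, 0.978]
force: [1.2, 0.3, -0.2]
grip_width: 0.0942
grip_force: 0.0
```

step_arm([
  {"dx": -0.21, "dy": 0.3, "dz": 0.05, "rx": 0, "ry": 0, "rz": 0.081, "claw": 0},
  {"dx": -0.18, "dy": 0.33, "dz": 0.05, "rx": 0, "ry": 0, "rz": 0.081, "claw": 0},
  {"dx": -0.13, "dy": 0.34, "dz": 0.05, "rx": 0, "ry": 0, "rz": 0.081, "claw": 0},
  {"dx": -0.086, "dy": 0.359, "dz": 0.05, "rx": 0, "ry": 0, "rz": 0.082, "claw": 0},
  {"dx": 0, "dy": 0, "dz": 0, "rx": 0, "ry": 0, "rz": 0, "claw": 0},
  {"dx": 0, "dy": 0, "dz": 0, "rx": 0, "ry": 0, "rz": 0, "claw": 0},
])

```text
time_s: 3.9
ee_pos: [0.5329, -0.3421, 0.179]
eef_rot: [-3.14, 0.0, 0.474]
force: [-0.3, 1.0, 1.2]
grip_width: 0.0938
grip_force: 0.0
```

Run:
```python
from h import *
st()
o=telemetry.get_obs();p=viewer.camera("wrist");cv2.imwrite("pics/w1.png",p["img"][:,:,::-1])
v,u=np.mgrid[0:400,0:640].astype(float)
a=(u-p["cx"])/p["fx"];b=(v-p["cy"])/p["fy"];r=np.hypot(a,b)+1e-9
z=p["z_map"];k=np.tan(np.minimum(r,1.4))/r*z
c=np.stack([a*k,b*k,z,np.ones_like(z)],-1)@p["tool_from_camera"].T
c=Ro.from_euler("xyz",o["eef_rot"]).apply(c[...,:3].reshape(-1,3))+o["ee_pos"]
m=(np.hypot(c[:,0]-.532,c[:,1]+.344)<.04)&(c[:,2]>.087)&(c[:,2]<.099)
q=c[m];print(len(q),cv2.minAreaRect((q[:,:2]*1000).astype(np.float32)),q.mean(0))
plan((.532,-.344,.08,27,0))
```

```text
t 3.9 p [ 0.5329 -0.3421  0.179 ] yaw 27.15 F [-0.3  1.   1.2] M [-0.04  0.14 -0.01] w 0.0938 gf 0.0 q [-0.63  0.52  1.31  0.    1.31  0.47]
701 ((532.0020751953125, -344.03094482421875), (44.102718353271484, 11.279324531555176), 27.494544982910156) [ 0.53302032 -0.34364604  0.09306629]
3 [{"dx":-0.01,"dy":0.01,"dz":0.33,"rx":0,"ry":0,"rz":0,"claw":0},{"dx":-0.01,"dy":0,"dz":0.33,"rx":0,"ry":0,"rz":0,"claw":0},{"dx":0,"dy":0.008,"dz":0.336,"rx":0,"ry":0,"rz":0.002,"claw":0}]
```

step_arm([
  {"dx": 0, "dy": 0.01, "dz": 0.3, "rx": 0, "ry": 0, "rz": 0, "claw": 0.5},
  {"dx": 0, "dy": 0, "dz": 0.3, "rx": 0, "ry": 0, "rz": 0, "claw": 0.5},
  {"dx": 0, "dy": 0, "dz": 0.2, "rx": 0, "ry": 0, "rz": 0, "claw": 0.5},
  {"dx": 0, "dy": 0, "dz": 0.13, "rx": 0, "ry": 0, "rz": 0, "claw": 0.5},
  {"dx": 0, "dy": 0, "dz": 0, "rx": 0, "ry": 0, "rz": 0, "claw": 0.5},
  {"dx": 0, "dy": 0, "dz": 0, "rx": 0, "ry": 0, "rz": 0, "claw": 0.5},
], grip_force=20)

```text
time_s: 4.55
ee_pos: [0.534, -0.3428, 0.088]
eef_rot: [3.14, -0.001, 0.474]
force: [-0.1, 1.2, -0.2]
grip_width: 0.0496
grip_force: 0.0
```

```bash
python3 -c "
from h import *
st()"
```

```text
t 4.55 p [ 0.534  -0.3428  0.088 ] yaw 27.17 F [-0.1  1.2 -0.2] M [ 0.03  0.13 -0.03] w 0.0496 gf 0.0 q [-0.63  0.62  1.39 -0.    1.13  0.47]
```

step_arm([
  {"dx": -0.02, "dy": 0, "dz": 0.02, "rx": 0, "ry": 0, "rz": 0, "claw": 1},
  {"dx": 0, "dy": 0, "dz": 0, "rx": 0, "ry": 0, "rz": 0, "claw": 1},
  {"dx": 0, "dy": 0, "dz": 0, "rx": 0, "ry": 0, "rz": 0, "claw": 1},
  {"dx": 0, "dy": 0, "dz": 0, "rx": 0, "ry": 0, "rz": 0, "claw": 1},
  {"dx": 0, "dy": 0, "dz": 0, "rx": 0, "ry": 0, "rz": 0, "claw": 1},
], grip_force=20)

```text
time_s: 5.05
ee_pos: [0.5318, -0.3429, 0.0862]
eef_rot: [-3.14, -0.001, 0.473]
force: [-4.8, 4.9, 17.4]
grip_width: 0.0119
grip_force: 23.1
```

```bash
python3 -c "
from h import *
st()"
```

```text
t 5.05 p [ 0.5318 -0.3429  0.0862] yaw 27.12 F [-4.8  4.9 17.4] M [ 0.69  1.09 -0.15] w 0.0119 gf 23.063147880602628 q [-0.63  0.61  1.4   0.    1.13  0.47]
```

step_arm([
  {"dx": 0, "dy": 0, "dz": -0.02, "rx": 0, "ry": 0, "rz": 0, "claw": 1},
  {"dx": 0, "dy": 0, "dz": 0, "rx": 0, "ry": 0, "rz": 0.08, "claw": 1},
  {"dx": 0, "dy": 0, "dz": 0, "rx": 0, "ry": 0, "rz": 0.08, "claw": 1},
  {"dx": 0, "dy": 0, "dz": 0, "rx": 0, "ry": 0, "rz": 0.08, "claw": 1},
  {"dx": 0, "dy": 0, "dz": 0, "rx": 0, "ry": 0, "rz": 0.08, "claw": 1},
  {"dx": 0, "dy": 0, "dz": 0, "rx": 0, "ry": 0, "rz": 0.08, "claw": 1},
  {"dx": 0, "dy": 0, "dz": 0, "rx": 0, "ry": 0, "rz": 0.08, "claw": 1},
  {"dx": 0, "dy": 0, "dz": 0, "rx": 0, "ry": 0, "rz": 0.08, "claw": 1},
  {"dx": 0, "dy": 0, "dz": 0, "rx": 0, "ry": 0, "rz": 0.08, "claw": 1},
], grip_force=20)

```text
time_s: 5.95
ee_pos: [0.5317, -0.3436, 0.0864]
eef_rot: [-3.141, 0.001, -0.537]
force: [1.3, 0.1, -6.1]
grip_width: 0.0118
grip_force: 23.2
```

```bash
python3 -c "
from h import *
st()"
```

```text
t 5.95 p [ 0.5317 -0.3436  0.0864] yaw -30.76 F [ 1.3  0.1 -6.1] M [-0.01 -0.1   0.15] w 0.0118 gf 23.21949149190914 q [-0.63  0.61  1.4   0.    1.13  1.48]
```

step_arm([
  {"dx": 0, "dy": 0, "dz": 0, "rx": 0, "ry": 0, "rz": 0.06, "claw": 1},
  {"dx": 0, "dy": 0, "dz": 0, "rx": 0, "ry": 0, "rz": 0.06, "claw": 1},
  {"dx": 0, "dy": 0, "dz": 0, "rx": 0, "ry": 0, "rz": 0.03, "claw": 1},
  {"dx": 0, "dy": 0, "dz": 0, "rx": 0, "ry": 0, "rz": 0, "claw": 1},
  {"dx": 0, "dy": 0, "dz": 0, "rx": 0, "ry": 0, "rz": 0, "claw": 1},
])

```text
time_s: 6.45
ee_pos: [0.5315, -0.3437, 0.0864]
eef_rot: [3.141, 0.001, -0.766]
force: [-0.6, -0.7, -7.1]
grip_width: 0.012
grip_force: 21.1
```

```bash
python3 -c "
from h import *
st()"
```

```text
t 6.45 p [ 0.5315 -0.3437  0.0864] yaw -43.87 F [-0.6 -0.7 -7.1] M [0.03 0.17 0.33] w 0.012 gf 21.139325479216495 q [-0.63  0.61  1.4  -0.    1.13  1.7 ]
```

step_arm([
  {"dx": 0, "dy": 0, "dz": 0, "rx": 0, "ry": 0, "rz": 0.03, "claw": 1},
  {"dx": 0, "dy": 0, "dz": 0, "rx": 0, "ry": 0, "rz": 0, "claw": 1},
  {"dx": 0, "dy": 0, "dz": 0, "rx": 0, "ry": 0, "rz": 0, "claw": 1},
])

```text
time_s: 6.75
ee_pos: [0.5317, -0.3438, 0.0864]
eef_rot: [3.141, 0.0, -0.813]
force: [1.3, -0.7, -9.5]
grip_width: 0.0127
grip_force: 21.0
```

```bash
python3 -c "
from h import *
st()"
```

```text
t 6.75 p [ 0.5317 -0.3438  0.0864] yaw -46.56 F [ 1.3 -0.7 -9.5] M [-0.2  -0.08  0.42] w 0.0127 gf 20.97317972104065 q [-0.63  0.61  1.4  -0.    1.13  1.75]
```

step_arm([
  {"dx": 0, "dy": 0, "dz": 0, "rx": 0, "ry": 0, "rz": 0, "claw": 0},
  {"dx": 0, "dy": 0, "dz": 0, "rx": 0, "ry": 0, "rz": 0, "claw": 0},
  {"dx": 0, "dy": 0, "dz": 0, "rx": 0, "ry": 0, "rz": 0, "claw": 0},
  {"dx": 0, "dy": 0, "dz": 0, "rx": 0, "ry": 0, "rz": 0, "claw": 0},
  {"dx": 0, "dy": 0, "dz": 0, "rx": 0, "ry": 0, "rz": 0, "claw": 0},
  {"dx": 0, "dy": 0, "dz": 0, "rx": 0, "ry": 0, "rz": 0, "claw": 0},
  {"dx": 0, "dy": 0, "dz": -0.3, "rx": 0, "ry": 0, "rz": 0, "claw": 0},
  {"dx": 0, "dy": 0, "dz": -0.4, "rx": 0, "ry": 0, "rz": 0, "claw": 0},
  {"dx": 0, "dy": 0, "dz": -0.4, "rx": 0, "ry": 0, "rz": 0, "claw": 0},
  {"dx": 0, "dy": 0, "dz": -0.4, "rx": 0, "ry": 0, "rz": 0, "claw": 0},
])

```text
time_s: 7.75
ee_pos: [0.5317, -0.3438, 0.2386]
eef_rot: [-3.142, -0.001, -0.815]
force: [0.5, -0.1, 0.2]
grip_width: 0.0888
grip_force: 0.0
```

```bash
cat >> h.py <<'E'
def wcloud():
    o=telemetry.get_obs();p=viewer.camera("wrist")
    v,u=np.mgrid[0:400,0:640].astype(float)
    a=(u-p["cx"])/p["fx"];b=(v-p["cy"])/p["fy"];r=np.hypot(a,b)+1e-9
    z=p["z_map"];k=np.tan(np.minimum(r,1.4))/r*z
    c=np.stack([a*k,b*k,z,np.ones_like(z)],-1)@p["tool_from_camera"].T
    return p,(Ro.from_euler("xyz",o["eef_rot"]).apply(c[...,:3].reshape(-1,3))+o["ee_pos"]).reshape(400,640,3)
def rect(c,x,y,r,z0,z1):
    m=(np.hypot(c[...,0]-x,c[...,1]-y)<r)&(c[...,2]>z0)&(c[...,2]<z1)
    q=c[m];b=cv2.minAreaRect((q[:,:2]*1000).astype(np.float32))
    print(len(q),np.round(b[0],1),np.round(b[1],1),round(b[2],1),q.mean(0).round(4))
E
python3 -c "
from h import *
st();p,c=wcloud();rect(c,.532,-.344,.04,.087,.099)
plan((.58,-.2,.25,-30,0),(.6,-.03,.25,12,0))"
```

```text
t 7.75 p [ 0.5317 -0.3438  0.2386] yaw -46.68 F [ 0.5 -0.1  0.2] M [0.04 0.12 0.  ] w 0.0888 gf 0.0 q [-0.63  0.48  1.24 -0.    1.42  1.75]
518 [ 532.2 -344.4] [44.3 13.2] 26.4 [ 0.5327 -0.3449  0.0929]
10 [{"dx":-0.18,"dy":-0.33,"dz":-0.01,"rx":0,"ry":-0.002,"rz":-0.046,"claw":0},{"dx":-0.16,"dy":-0.35,"dz":-0.01,"rx":0,"ry":0,"rz":-0.046,"claw":0},{"dx":-0.13,"dy":-0.36,"dz":-0.01,"rx":0,"ry":-0.002,"rz":-0.047,"claw":0},{"dx":-0.11,"dy":-0.362,"dz":-0.011,"rx":0,"ry":-0.002,"rz":-0.046,"claw":0},{"dx":-0.11,"dy":-0.26,"dz":0,"rx":0,"ry":0,"rz":-0.078,"claw":0},{"dx":-0.08,"dy":-0.27,"dz":0,"rx":0,"ry":0,"rz":-0.078,"claw":0},{"dx":-0.05,"dy":-0.28,"dz":0,"rx":0,"ry":0,"rz":-0.078,"claw":0},{"dx":-0.01,"dy":-0.29,"dz":0,"rx":0,"ry":0,"rz":-0.078,"claw":0},{"dx":0.02,"dy":-0.29,"dz":0,"rx":0,"ry":0,"rz":-0.078,"claw":0},{"dx":0.064,"dy":-0.275,"dz":0,"rx":0,"ry":0,"rz":-0.077,"claw":0}]
```

```bash
python3 -c "
from h import *
plan((.64,-.027,.24,102,0),vmax=.05)"
```

```text
10 [{"dx":-0.08,"dy":-0.16,"dz":0,"rx":0,"ry":0,"rz":-0.087,"claw":0},{"dx":-0.06,"dy":-0.17,"dz":0,"rx":0,"ry":0,"rz":-0.087,"claw":0},{"dx":-0.04,"dy":-0.17,"dz":0,"rx":0,"ry":0,"rz":-0.087,"claw":0},{"dx":-0.01,"dy":-0.18,"dz":0,"rx":0,"ry":0,"rz":-0.087,"claw":0},{"dx":0.01,"dy":-0.18,"dz":0,"rx":0,"ry":0,"rz":-0.087,"claw":0},{"dx":0.03,"dy":-0.17,"dz":0,"rx":0,"ry":0,"rz":-0.087,"claw":0},{"dx":0.06,"dy":-0.17,"dz":0,"rx":0,"ry":0,"rz":-0.087,"claw":0},{"dx":0.08,"dy":-0.16,"dz":0,"rx":0,"ry":0,"rz":-0.087,"claw":0},{"dx":0.1,"dy":-0.14,"dz":0,"rx":0,"ry":0,"rz":-0.087,"claw":0},{"dx":0.12,"dy":-0.13,"dz":0.01,"rx":0,"ry":0,"rz":-0.087,"claw":0}]
9 [{"dx":0.13,"dy":-0.11,"dz":0,"rx":0,"ry":0,"rz":-0.087,"claw":0},{"dx":0.15,"dy":-0.09,"dz":0.01,"rx":0,"ry":0,"rz":-0.087,"claw":0},{"dx":0.16,"dy":-0.07,"dz":0,"rx":0,"ry":0,"rz":-0.087,"claw":0},{"dx":0.17,"dy":-0.05,"dz":0.01,"rx":0,"ry":0,"rz":-0.087,"claw":0},{"dx":0.17,"dy":-0.03,"dz":0,"rx":0,"ry":0,"rz":-0.087,"claw":0},{"dx":0.18,"dy":0,"dz":0.01,"rx":0,"ry":0,"rz":-0.087,"claw":0},{"dx":0.18,"dy":0.02,"dz":0,"rx":0.002,"ry":0,"rz":-0.087,"claw":0},{"dx":0.17,"dy":0.04,"dz":0.01,"rx":0,"ry":0.002,"rz":-0.087,"claw":0},{"dx":0.161,"dy":0.064,"dz":0.002,"rx":0.003,"ry":0.002,"rz":-0.086,"claw":0}]
```

step_arm([
  {"dx": -0.08, "dy": -0.16, "dz": 0, "rx": 0, "ry": 0, "rz": -0.087, "claw": 0},
  {"dx": -0.06, "dy": -0.17, "dz": 0, "rx": 0, "ry": 0, "rz": -0.087, "claw": 0},
  {"dx": -0.04, "dy": -0.17, "dz": 0, "rx": 0, "ry": 0, "rz": -0.087, "claw": 0},
  {"dx": -0.01, "dy": -0.18, "dz": 0, "rx": 0, "ry": 0, "rz": -0.087, "claw": 0},
  {"dx": 0.01, "dy": -0.18, "dz": 0, "rx": 0, "ry": 0, "rz": -0.087, "claw": 0},
  {"dx": 0.03, "dy": -0.17, "dz": 0, "rx": 0, "ry": 0, "rz": -0.087, "claw": 0},
  {"dx": 0.06, "dy": -0.17, "dz": 0, "rx": 0, "ry": 0, "rz": -0.087, "claw": 0},
  {"dx": 0.08, "dy": -0.16, "dz": 0, "rx": 0, "ry": 0, "rz": -0.087, "claw": 0},
  {"dx": 0.1, "dy": -0.14, "dz": 0, "rx": 0, "ry": 0, "rz": -0.087, "claw": 0},
  {"dx": 0.12, "dy": -0.13, "dz": 0, "rx": 0, "ry": 0, "rz": -0.087, "claw": 0},
])

```text
time_s: 8.8
ee_pos: [0.5897, -0.1754, 0.2367]
eef_rot: [3.141, -0.0, 0.557]
force: [-0.5, -0.0, -0.2]
grip_width: 0.0939
grip_force: 0.0
```

step_arm([
  {"dx": 0.13, "dy": -0.11, "dz": 0, "rx": 0, "ry": 0, "rz": -0.087, "claw": 0},
  {"dx": 0.15, "dy": -0.09, "dz": 0, "rx": 0, "ry": 0, "rz": -0.087, "claw": 0},
  {"dx": 0.16, "dy": -0.07, "dz": 0, "rx": 0, "ry": 0, "rz": -0.087, "claw": 0},
  {"dx": 0.17, "dy": -0.05, "dz": 0, "rx": 0, "ry": 0, "rz": -0.087, "claw": 0},
  {"dx": 0.17, "dy": -0.03, "dz": 0, "rx": 0, "ry": 0, "rz": -0.087, "claw": 0},
  {"dx": 0.18, "dy": 0, "dz": 0, "rx": 0, "ry": 0, "rz": -0.087, "claw": 0},
  {"dx": 0.18, "dy": 0.02, "dz": 0, "rx": 0, "ry": 0, "rz": -0.087, "claw": 0},
  {"dx": 0.17, "dy": 0.04, "dz": 0, "rx": 0, "ry": 0, "rz": -0.087, "claw": 0},
  {"dx": 0.16, "dy": 0.06, "dz": 0, "rx": 0, "ry": 0, "rz": -0.087, "claw": 0},
  {"dx": 0, "dy": 0, "dz": 0, "rx": 0, "ry": 0, "rz": 0, "claw": 0},
])

```text
time_s: 9.8
ee_pos: [0.6386, -0.0245, 0.2365]
eef_rot: [3.141, -0.0, 1.786]
force: [0.6, 0.2, -0.5]
grip_width: 0.094
grip_force: 0.0
```

```bash
python3 -c "
from h import *
st();p,c=wcloud();rect(c,.661,-.0265,.045,.138,.16);rect(c,.661,-.0265,.06,.115,.123);rect(c,.61,-.013,.045,.104,.114);rect(c,.625,-.015,.2,.074,.086)
cv2.imwrite('pics/w2.png',p['img'][:,:,::-1])
plan((.661,-.0265,.17,102,0),(.661,-.0265,.138,102,.5))"
```

```text
t 9.8 p [ 0.6386 -0.0245  0.2365] yaw 102.33 F [ 0.6  0.2 -0.5] M [-0.05  0.07 -0.04] w 0.094 gf 0.0 q [-0.1   0.49  1.22  0.    1.43 -0.31]
600 [661.1 -23.3] [12.6 37.3] 9.1 [ 0.6603 -0.0217  0.146 ]
2186 [658.2 -25.3] [66.6 64.1] 72.3 [ 0.6564 -0.0224  0.1198]
1049 [612.4  -7.1] [61.8 54.2] 69.2 [ 0.6095 -0.0086  0.1095]
30340 [625.6 -15.5] [226.8 213.1] 72.3 [ 0.6216 -0.0016  0.0806]
3 [{"dx":-0.03,"dy":0.11,"dz":0.33,"rx":0,"ry":0,"rz":0,"claw":0},{"dx":-0.025,"dy":0.109,"dz":0.336,"rx":0,"ry":0,"rz":0,"claw":0},{"dx":0,"dy":0,"dz":0.32,"rx":0,"ry":0,"rz":0,"claw":0.5}]
```

View pics/w2.png

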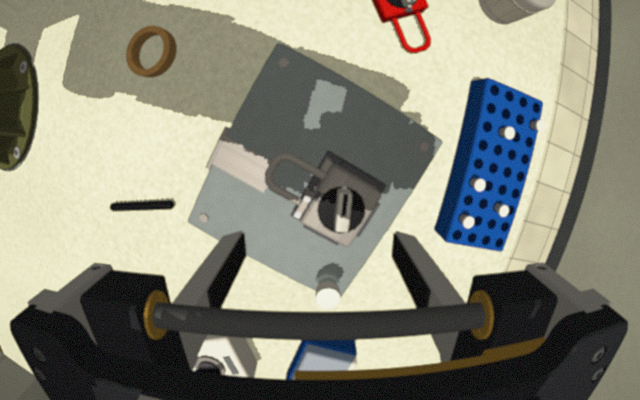

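step_arm([
  {"dx": -0.04, "dy": 0.11, "dz": 0.1, "rx": 0, "ry": 0, "rz": 0.015, "claw": 0.4},
  {"dx": -0.03, "dy": 0.11, "dz": 0.2, "rx": 0, "ry": 0, "rz": 0, "claw": 0.5},
  {"dx": 0, "dy": 0, "dz": 0.25, "rx": 0, "ry": 0, "rz": 0, "claw": 0.5},
  {"dx": 0, "dy": 0, "dz": 0.2, "rx": 0, "ry": 0, "rz": 0, "claw": 0.5},
  {"dx": 0, "dy": 0, "dz": 0.15, "rx": 0, "ry": 0, "rz": 0, "claw": 0.5},
  {"dx": 0, "dy": 0, "dz": 0, "rx": 0, "ry": 0, "rz": 0, "claw": 0.5},
  {"dx": 0, "dy": 0, "dz": 0, "rx": 0, "ry": 0, "rz": 0, "claw": 0.5},
], grip_force=20)

```text
time_s: 10.55
ee_pos: [0.6615, -0.029, 0.1476]
eef_rot: [3.141, 0.0, 1.757]
force: [0.3, -0.2, 1.5]
grip_width: 0.0472
grip_force: 0.0
```

```bash
python3 -c "
from h import *
st();plan((.6615,-.027,.146,101,.5))"
```

```text
t 10.55 p [ 0.6615 -0.029   0.1476] yaw 100.65 F [ 0.3 -0.2  1.5] M [-0.04  0.03  0.01] w 0.0472 gf 0.0 q [-0.1   0.61  1.25 -0.    1.28 -0.28]
1 [{"dx":0.02,"dy":0.004,"dz":0.016,"rx":0,"ry":0,"rz":-0.004,"claw":0.5}]
```

step_arm([
  {"dx": 0.02, "dy": 0, "dz": 0.01, "rx": 0, "ry": 0, "rz": 0, "claw": 1},
  {"dx": 0, "dy": 0, "dz": 0, "rx": 0, "ry": 0, "rz": 0, "claw": 1},
  {"dx": 0, "dy": 0, "dz": 0, "rx": 0, "ry": 0, "rz": 0, "claw": 1},
  {"dx": 0, "dy": 0, "dz": 0, "rx": 0, "ry": 0, "rz": 0, "claw": 1},
  {"dx": 0, "dy": 0, "dz": 0, "rx": 0, "ry": 0, "rz": 0, "claw": 1},
], grip_force=25)

```text
time_s: 11.05
ee_pos: [0.6609, -0.0266, 0.1459]
eef_rot: [3.142, 0.0, 1.758]
force: [-1.3, -0.0, 2.8]
grip_width: 0.0119
grip_force: 25.0
```

```bash
python3 -c "
from h import *
st()"
```

```text
t 11.05 p [ 0.6609 -0.0266  0.1459] yaw 100.74 F [-1.3 -0.   2.8] M [-0.15  0.11  0.09] w 0.0119 gf 25.02341330051422 q [-0.1   0.61  1.25 -0.    1.28 -0.28]
```

step_arm([
  {"dx": 0, "dy": 0, "dz": 0, "rx": 0, "ry": 0, "rz": -0.07, "claw": 1},
  {"dx": 0, "dy": 0, "dz": 0, "rx": 0, "ry": 0, "rz": -0.07, "claw": 1},
  {"dx": 0, "dy": 0, "dz": 0, "rx": 0, "ry": 0, "rz": -0.07, "claw": 1},
  {"dx": 0, "dy": 0, "dz": 0, "rx": 0, "ry": 0, "rz": -0.07, "claw": 1},
  {"dx": 0, "dy": 0, "dz": 0, "rx": 0, "ry": 0, "rz": -0.06, "claw": 1},
  {"dx": 0, "dy": 0, "dz": 0, "rx": 0, "ry": 0, "rz": 0, "claw": 1},
  {"dx": 0, "dy": 0, "dz": 0, "rx": 0, "ry": 0, "rz": 0, "claw": 1},
])

```text
time_s: 11.75
ee_pos: [0.6607, -0.0268, 0.1458]
eef_rot: [-3.141, -0.0, 2.29]
force: [-1.5, -1.7, 0.2]
grip_width: 0.012
grip_force: 25.0
```

step_arm([
  {"dx": 0, "dy": 0, "dz": 0, "rx": 0, "ry": 0, "rz": -0.07, "claw": 1},
  {"dx": 0, "dy": 0, "dz": 0, "rx": 0, "ry": 0, "rz": -0.07, "claw": 1},
  {"dx": 0, "dy": 0, "dz": 0, "rx": 0, "ry": 0, "rz": -0.07, "claw": 1},
  {"dx": 0, "dy": 0, "dz": 0, "rx": 0, "ry": 0, "rz": -0.07, "claw": 1},
  {"dx": 0, "dy": 0, "dz": 0, "rx": 0, "ry": 0, "rz": -0.06, "claw": 1},
  {"dx": 0, "dy": 0, "dz": 0, "rx": 0, "ry": 0, "rz": 0, "claw": 1},
  {"dx": 0, "dy": 0, "dz": 0, "rx": 0, "ry": 0, "rz": 0, "claw": 1},
])

```text
time_s: 12.45
ee_pos: [0.6609, -0.0266, 0.1457]
eef_rot: [-3.141, 0.0, 2.822]
force: [0.6, -0.3, 0.8]
grip_width: 0.0119
grip_force: 25.0
```

```bash
python3 -c "
from h import *
st()"
```

```text
t 12.45 p [ 0.6609 -0.0266  0.1457] yaw 161.71 F [ 0.6 -0.3  0.8] M [-0.1  -0.15  0.07] w 0.0119 gf 25.00254660844803 q [-0.1   0.61  1.25 -0.    1.28 -1.35]
```

Release, rise, and look.

step_arm([
  {"dx": 0, "dy": 0, "dz": 0, "rx": 0, "ry": 0, "rz": 0, "claw": 0.3},
  {"dx": 0, "dy": 0, "dz": 0, "rx": 0, "ry": 0, "rz": 0, "claw": 0.3},
  {"dx": 0, "dy": 0, "dz": 0, "rx": 0, "ry": 0, "rz": 0, "claw": 0.3},
  {"dx": 0, "dy": 0, "dz": -0.2, "rx": 0, "ry": 0, "rz": 0, "claw": 0.3},
  {"dx": 0.1, "dy": 0, "dz": -0.3, "rx": 0, "ry": 0, "rz": 0, "claw": 0.3},
  {"dx": 0.2, "dy": 0, "dz": -0.1, "rx": 0, "ry": 0, "rz": 0, "claw": 0.3},
  {"dx": 0.2, "dy": 0, "dz": 0, "rx": 0, "ry": 0, "rz": 0, "claw": 0.3},
  {"dx": 0, "dy": 0, "dz": 0, "rx": 0, "ry": 0, "rz": 0, "claw": 0.3},
])

```text
time_s: 13.25
ee_pos: [0.6122, -0.0105, 0.2066]
eef_rot: [3.141, 0.001, 2.826]
force: [1.1, -0.5, 0.4]
grip_width: 0.0657
grip_force: 0.0
```

```bash
python3 -c "
from h import *
st();p,c=wcloud();rect(c,.661,-.0265,.045,.138,.16);rect(c,.661,-.0265,.06,.118,.123);rect(c,.61,-.013,.045,.104,.1125)
m=(np.hypot(c[...,0]-.65,c[...,1]+.02)<.1)
v,u=np.where(m);print(u.min(),u.max(),v.min(),v.max())
im=p['img'][v.min():v.max(),u.min():u.max(),::-1]
cv2.imwrite('pics/w3.png',cv2.resize(im,None,fx=550/im.shape[0],fy=550/im.shape[0],interpolation=2))
"
```

```text
t 13.25 p [ 0.6122 -0.0105  0.2066] yaw 161.94 F [ 1.1 -0.5  0.4] M [ 0.03  0.05 -0.09] w 0.0657 gf 0.0 q [-0.08  0.45  1.35  0.    1.34 -1.33]
587 [656.8 -26.6] [12.3 36. ] 72.3 [ 0.6549 -0.0254  0.146 ]
1999 [657.6 -25.3] [65.3 63.6] 71.4 [ 0.6531 -0.0254  0.1201]
1281 [611.1 -10.2] [64.2 52.4] 72.7 [ 0.6098 -0.0093  0.1095]
40 611 135 399
```

View pics/w3.png

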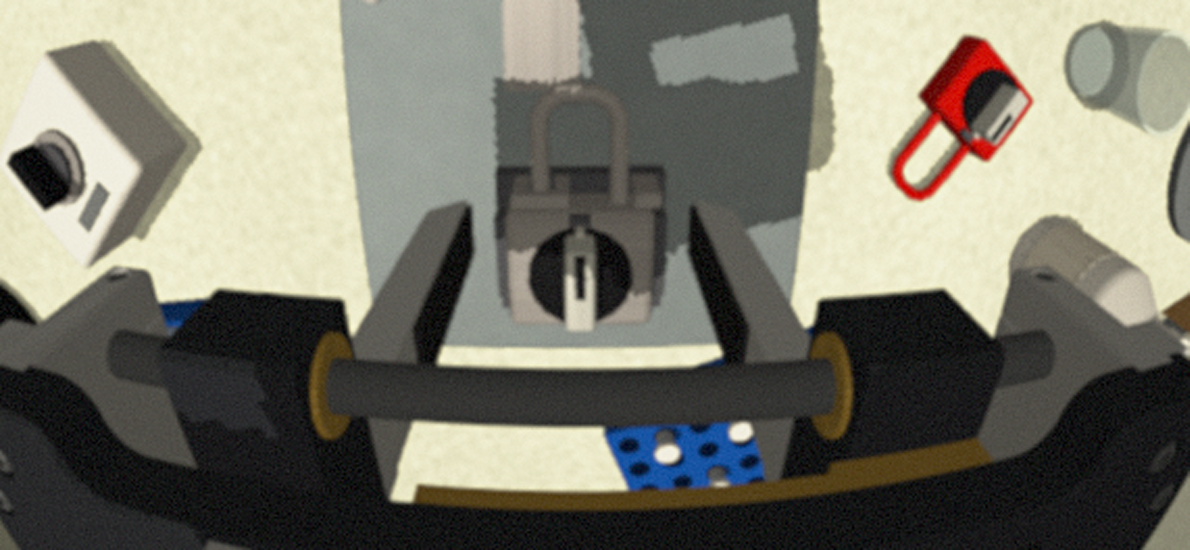

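step_arm([
  {"dx": 0.02, "dy": -0.01, "dz": 0.3, "rx": 0, "ry": 0, "rz": 0, "claw": 0.3},
  {"dx": 0, "dy": 0, "dz": 0.3, "rx": 0, "ry": 0, "rz": 0, "claw": 0.3},
  {"dx": 0, "dy": 0, "dz": 0.2, "rx": 0, "ry": 0, "rz": 0, "claw": 0.3},
  {"dx": 0, "dy": 0, "dz": 0.2, "rx": 0, "ry": 0, "rz": 0, "claw": 0.3},
  {"dx": 0, "dy": 0, "dz": 0, "rx": 0, "ry": 0, "rz": 0, "claw": 0.3},
  {"dx": 0, "dy": 0, "dz": 0, "rx": 0, "ry": 0, "rz": 0, "claw": 0.3},
], grip_force=30)

```text
time_s: 13.9
ee_pos: [0.6116, -0.0116, 0.106]
eef_rot: [-3.142, -0.0, 2.826]
force: [0.2, 1.1, -0.2]
grip_width: 0.0654
grip_force: 0.0
```

```bash
python3 -c "
from h import *
st();plan((.6094,-.0111,.106,162.3,.5))"
```

```text
t 13.9 p [ 0.6116 -0.0116  0.106 ] yaw 161.92 F [ 0.2  1.1 -0.2] M [-0.    0.03  0.01] w 0.0654 gf 0.0 q [-0.08  0.55  1.45 -0.    1.14 -1.33]
1 [{"dx":0.022,"dy":-0.002,"dz":0,"rx":0,"ry":0,"rz":-0.004,"claw":0.5}]
```

step_arm([
  {"dx": 0.02, "dy": 0, "dz": 0, "rx": 0, "ry": 0, "rz": -0.004, "claw": 1},
  {"dx": 0, "dy": 0, "dz": 0, "rx": 0, "ry": 0, "rz": 0, "claw": 1},
  {"dx": 0, "dy": 0, "dz": 0, "rx": 0, "ry": 0, "rz": 0, "claw": 1},
  {"dx": 0, "dy": 0, "dz": 0, "rx": 0, "ry": 0, "rz": 0, "claw": 1},
  {"dx": 0.05, "dy": 0, "dz": 0, "rx": 0, "ry": 0, "rz": 0, "claw": 1},
  {"dx": 0.05, "dy": 0, "dz": 0, "rx": 0, "ry": 0, "rz": 0, "claw": 1},
  {"dx": 0, "dy": 0, "dz": 0, "rx": 0, "ry": 0, "rz": 0, "claw": 1},
], grip_force=40)

```text
time_s: 14.6
ee_pos: [0.5993, -0.0076, 0.1062]
eef_rot: [3.142, 0.0, 2.833]
force: [-0.9, 0.3, 4.8]
grip_width: 0.0407
grip_force: 40.0
```

```bash
python3 -c "
from h import *
st()"
```

```text
t 14.6 p [ 0.5993 -0.0076  0.1062] yaw 162.31 F [-0.9  0.3  4.8] M [ 0.18  0.18 -0.02] w 0.0407 gf 39.99358534812927 q [-0.07  0.52  1.49  0.    1.13 -1.34]
```

step_arm([
  {"dx": 0.05, "dy": 0, "dz": 0, "rx": 0, "ry": 0, "rz": 0, "claw": 1},
  {"dx": 0.05, "dy": 0, "dz": 0, "rx": 0, "ry": 0, "rz": 0, "claw": 1},
  {"dx": 0.04, "dy": 0, "dz": 0, "rx": 0, "ry": 0, "rz": 0, "claw": 1},
  {"dx": 0.02, "dy": 0, "dz": 0, "rx": 0, "ry": 0, "rz": 0, "claw": 1},
  {"dx": 0.02, "dy": 0, "dz": 0, "rx": 0, "ry": 0, "rz": 0, "claw": 1},
  {"dx": 0, "dy": 0, "dz": 0, "rx": 0, "ry": 0, "rz": 0, "claw": 1},
])

```text
time_s: 15.2
ee_pos: [0.583, -0.0024, 0.106]
eef_rot: [3.141, 0.002, 2.833]
force: [5.2, -1.1, 3.2]
grip_width: 0.0409
grip_force: 40.0
```

```bash
python3 -c "
from h import *
st();p,c=wcloud();rect(c,.661,-.0265,.045,.138,.16)
im=p['img'][135:,120:520,::-1]
cv2.imwrite('pics/w4.png',cv2.resize(im,None,fx=2,fy=2,interpolation=2))
"
```

```text
t 15.2 p [ 0.583  -0.0024  0.106 ] yaw 162.3 F [ 5.2 -1.1  3.2] M [-0.15 -1.06 -0.08] w 0.0409 gf 39.991053342819214 q [-0.07  0.49  1.54 -0.    1.11 -1.33]
50 [638.8 -20.8] [11.7  2.7] 70.4 [ 0.6387 -0.0208  0.1394]
```

View pics/w4.png

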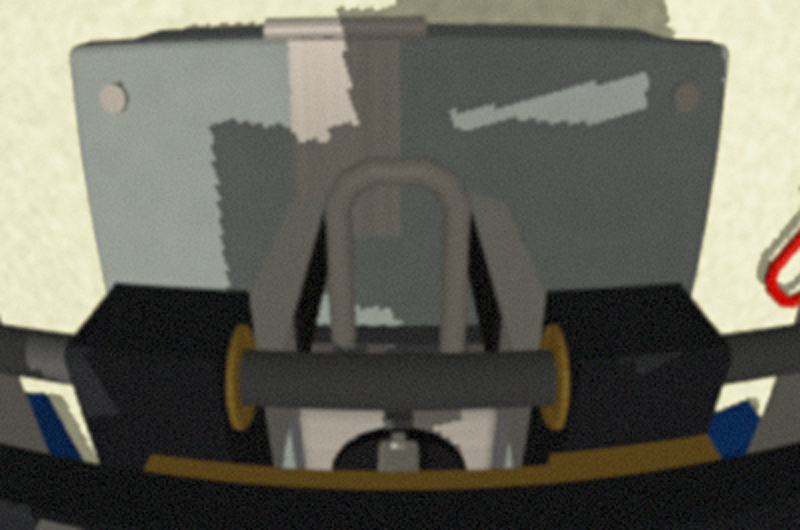

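step_arm([
  {"dx": 0.02, "dy": 0, "dz": 0, "rx": 0, "ry": 0, "rz": 0, "claw": 1},
  {"dx": 0.02, "dy": 0, "dz": 0, "rx": 0, "ry": 0, "rz": 0, "claw": 1},
  {"dx": 0, "dy": 0, "dz": 0, "rx": 0, "ry": 0, "rz": 0, "claw": 1},
])

```text
time_s: 15.55
ee_pos: [0.5825, -0.0023, 0.1066]
eef_rot: [3.14, 0.011, 2.832]
force: [32.5, -8.1, -9.2]
grip_width: 0.041
grip_force: 40.0
```

```bash
python3 -c "
from h import *
st()"
```

```text
t 15.55 p [ 0.5825 -0.0023  0.1066] yaw 162.28 F [32.5 -8.1 -9.2] M [-1.46 -5.91 -0.09] w 0.041 gf 39.98737335205078 q [-0.07  0.48  1.55 -0.    1.1  -1.33]
```

step_arm([
  {"dx": -0.03, "dy": 0, "dz": 0, "rx": 0, "ry": 0, "rz": 0, "claw": 1},
  {"dx": 0, "dy": 0, "dz": 0, "rx": 0, "ry": 0, "rz": 0, "claw": 0.15},
  {"dx": 0, "dy": 0, "dz": 0, "rx": 0, "ry": 0, "rz": 0, "claw": 0.15},
  {"dx": 0, "dy": 0, "dz": 0, "rx": 0, "ry": 0, "rz": 0, "claw": 0.15},
  {"dx": 0, "dy": 0, "dz": 0, "rx": 0, "ry": 0, "rz": 0, "claw": 0.15},
  {"dx": 0, "dy": 0, "dz": -0.3, "rx": 0, "ry": 0, "rz": 0, "claw": 0.15},
  {"dx": 0, "dy": 0, "dz": -0.4, "rx": 0, "ry": 0, "rz": 0, "claw": 0.15},
  {"dx": 0, "dy": 0, "dz": -0.4, "rx": 0, "ry": 0, "rz": 0, "claw": 0.15},
  {"dx": 0, "dy": 0, "dz": 0, "rx": 0, "ry": 0, "rz": 0, "claw": 0.15},
])

```text
time_s: 16.45
ee_pos: [0.5831, -0.002, 0.2213]
eef_rot: [3.14, 0.008, 2.833]
force: [-1.0, -0.3, -0.6]
grip_width: 0.0802
grip_force: 0.0
```

```bash
python3 -c "
from h import *
st();p,c=wcloud();rect(c,.661,-.0265,.045,.138,.16);rect(c,.661,-.0265,.06,.118,.123);rect(c,.585,-.008,.045,.104,.1125)
plan((.6597,-.0275,.19,162.3,.15),(.6597,-.0275,.126,162.3,.15),vmax=.03)"
```

```text
t 16.45 p [ 0.5831 -0.002   0.2213] yaw 162.31 F [-1.  -0.3 -0.6] M [ 0.04 -0.01 -0.01] w 0.0802 gf 0.0 q [-0.07  0.37  1.43 -0.    1.33 -1.33]
468 [655.2 -26.2] [11.1 36. ] 72.6 [ 0.653  -0.0254  0.146 ]
1658 [657.1 -25.6] [66.  61.9] 72.0 [ 0.6517 -0.0249  0.1202]
1287 [593.2  -6.6] [42.1 72.9] 73.6 [ 0.5865 -0.0029  0.1097]
6 [{"dx":-0.27,"dy":0,"dz":0.09,"rx":0,"ry":0,"rz":0,"claw":0.15},{"dx":-0.27,"dy":0,"dz":0.1,"rx":0,"ry":0,"rz":0,"claw":0.15},{"dx":-0.274,"dy":-0.008,"dz":0.095,"rx":0,"ry":0.003,"rz":0,"claw":0.15},{"dx":0,"dy":0,"dz":0.21,"rx":0,"ry":0,"rz":0,"claw":0.15},{"dx":0,"dy":0,"dz":0.21,"rx":0,"ry":0,"rz":0,"claw":0.15},{"dx":0,"dy":-0.001,"dz":0.22,"rx":0,"ry":0,"rz":0,"claw":0.15}]
```

step_arm([
  {"dx": -0.27, "dy": 0, "dz": 0.1, "rx": 0, "ry": 0.005, "rz": 0, "claw": 0.15},
  {"dx": -0.27, "dy": 0, "dz": 0.1, "rx": 0, "ry": 0, "rz": 0, "claw": 0.15},
  {"dx": -0.26, "dy": 0, "dz": 0.1, "rx": 0, "ry": 0, "rz": 0, "claw": 0.15},
  {"dx": 0, "dy": 0, "dz": 0.2, "rx": 0, "ry": 0, "rz": 0, "claw": 0.15},
  {"dx": 0, "dy": 0, "dz": 0.2, "rx": 0, "ry": 0, "rz": 0, "claw": 0.15},
  {"dx": 0, "dy": 0, "dz": 0.15, "rx": 0, "ry": 0, "rz": 0, "claw": 0.15},
  {"dx": 0, "dy": 0, "dz": 0, "rx": 0, "ry": 0, "rz": 0, "claw": 0.15},
  {"dx": 0, "dy": 0, "dz": 0, "rx": 0, "ry": 0, "rz": 0, "claw": 0.15},
], grip_force=50)

```text
time_s: 17.3
ee_pos: [0.6572, -0.0261, 0.1305]
eef_rot: [-3.142, -0.008, 2.833]
force: [-0.3, -0.4, 0.2]
grip_width: 0.0798
grip_force: 0.0
```

```bash
python3 -c "
from h import *
st();plan((.6591,-.0272,.126,162.3,.15),vmax=.03)"
```

```text
t 17.3 p [ 0.6572 -0.0261  0.1305] yaw 162.31 F [-0.3 -0.4  0.2] M [-0.02 -0.   -0.04] w 0.0798 gf 0.0 q [-0.1   0.62  1.27  0.    1.25 -1.36]
1 [{"dx":-0.021,"dy":-0.005,"dz":0.045,"rx":0,"ry":-0.005,"rz":0,"claw":0.15}]
```

step_arm([
  {"dx": -0.02, "dy": 0, "dz": 0.045, "rx": 0, "ry": -0.005, "rz": 0, "claw": 0.15},
  {"dx": 0, "dy": 0, "dz": 0, "rx": 0, "ry": 0, "rz": 0, "claw": 0.15},
  {"dx": 0, "dy": 0, "dz": 0, "rx": 0, "ry": 0, "rz": 0, "claw": 1},
  {"dx": 0, "dy": 0, "dz": 0, "rx": 0, "ry": 0, "rz": 0, "claw": 1},
  {"dx": 0, "dy": 0, "dz": 0, "rx": 0, "ry": 0, "rz": 0, "claw": 1},
  {"dx": 0, "dy": 0, "dz": 0, "rx": 0, "ry": 0, "rz": 0, "claw": 1},
  {"dx": 0, "dy": 0, "dz": 0, "rx": 0, "ry": 0, "rz": 0, "claw": 1},
], grip_force=55)

```text
time_s: 18.0
ee_pos: [0.6592, -0.0267, 0.1261]
eef_rot: [3.141, 0.0, 2.833]
force: [-0.3, 0.4, 2.5]
grip_width: 0.0633
grip_force: 55.0
```

```bash
python3 -c "
from h import *
st()"
```

```text
t 18.0 p [ 0.6592 -0.0267  0.1261] yaw 162.3 F [-0.3  0.4  2.5] M [ 0.06  0.13 -0.02] w 0.0633 gf 55.00040531158447 q [-0.1   0.63  1.28  0.    1.24 -1.36]
```

Gripping the case (63 mm ≈ 64). Lift slowly.

step_arm([
  {"dx": 0, "dy": 0, "dz": -0.05, "rx": 0, "ry": 0, "rz": 0, "claw": 1},
  {"dx": 0, "dy": 0, "dz": -0.08, "rx": 0, "ry": 0, "rz": 0, "claw": 1},
  {"dx": 0, "dy": 0, "dz": -0.1, "rx": 0, "ry": 0, "rz": 0, "claw": 1},
  {"dx": 0, "dy": 0, "dz": -0.15, "rx": 0, "ry": 0, "rz": 0, "claw": 1},
  {"dx": 0, "dy": 0, "dz": -0.2, "rx": 0, "ry": 0, "rz": 0, "claw": 1},
  {"dx": 0, "dy": 0, "dz": -0.2, "rx": 0, "ry": 0, "rz": 0, "claw": 1},
  {"dx": 0, "dy": 0, "dz": -0.1, "rx": 0, "ry": 0, "rz": 0, "claw": 1},
  {"dx": 0, "dy": 0, "dz": 0, "rx": 0, "ry": 0, "rz": 0, "claw": 1},
])

```text
time_s: 18.8
ee_pos: [0.6594, -0.0267, 0.2158]
eef_rot: [3.141, 0.002, 2.833]
force: [-0.3, 0.1, -6.0]
grip_width: 0.0634
grip_force: 55.0
```

```bash
python3 -c "
from h import *
st()
p=viewer.camera('side');cv2.imwrite('pics/s5.png',cv2.resize(p['img'][110:270,260:460,::-1],None,fx=3.5,fy=3.5,interpolation=2))
plan((.485,.316,.2,162.3,1),vmax=.025)"
```

```text
t 18.8 p [ 0.6594 -0.0267  0.2158] yaw 162.31 F [-0.3  0.1 -6. ] M [-0.02 -0.12  0.01] w 0.0634 gf 54.997133016586304 q [-0.1   0.55  1.18  0.    1.41 -1.36]
10 [{"dx":0.17,"dy":0.17,"dz":0.01,"rx":0,"ry":0,"rz":0,"claw":1},{"dx":0.17,"dy":0.17,"dz":0.01,"rx":0,"ry":0,"rz":0,"claw":1},{"dx":0.17,"dy":0.17,"dz":0.01,"rx":0,"ry":0,"rz":0,"claw":1},{"dx":0.17,"dy":0.17,"dz":0.01,"rx":0,"ry":0,"rz":0,"claw":1},{"dx":0.17,"dy":0.17,"dz":0.01,"rx":0,"ry":0,"rz":0,"claw":1},{"dx":0.17,"dy":0.17,"dz":0.01,"rx":0,"ry":0,"rz":0,"claw":1},{"dx":0.17,"dy":0.17,"dz":0.01,"rx":0,"ry":0,"rz":0,"claw":1},{"dx":0.17,"dy":0.17,"dz":0.01,"rx":0,"ry":0,"rz":0,"claw":1},{"dx":0.17,"dy":0.17,"dz":0.01,"rx":0,"ry":0,"rz":0,"claw":1},{"dx":0.17,"dy":0.17,"dz":0.01,"rx":0,"ry":0,"rz":0,"claw":1}]
6 [{"dx":0.17,"dy":0.17,"dz":0.01,"rx":0,"ry":0,"rz":0,"claw":1},{"dx":0.17,"dy":0.17,"dz":0.01,"rx":0,"ry":0,"rz":0,"claw":1},{"dx":0.16,"dy":0.17,"dz":0.01,"rx":0,"ry":0,"rz":0,"claw":1},{"dx":0.17,"dy":0.18,"dz":0,"rx":0,"ry":0,"rz":0,"claw":1},{"dx":0.16,"dy":0.17,"dz":0.01,"rx":0,"ry":0,"rz":0,"claw":1},{"dx":0.17,"dy":0.176,"dz":0.001,"rx":0,"ry":0,"rz":0,"claw":1}]
```

View pics/s5.png

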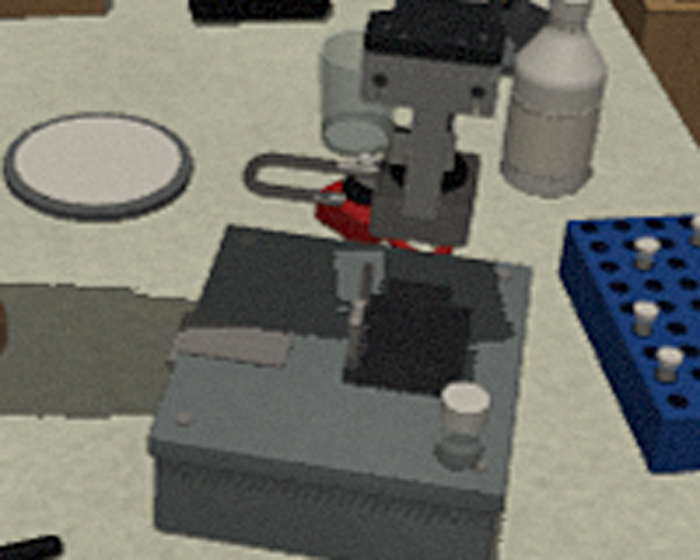

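step_arm([
  {"dx": 0.08, "dy": 0.08, "dz": 0, "rx": 0, "ry": 0, "rz": 0, "claw": 1},
  {"dx": 0.17, "dy": 0.17, "dz": 0, "rx": 0, "ry": 0, "rz": 0, "claw": 1},
  {"dx": 0.25, "dy": 0.26, "dz": 0, "rx": 0, "ry": 0, "rz": 0, "claw": 1},
  {"dx": 0.25, "dy": 0.26, "dz": 0, "rx": 0, "ry": 0, "rz": 0, "claw": 1},
  {"dx": 0.25, "dy": 0.26, "dz": 0, "rx": 0, "ry": 0, "rz": 0, "claw": 1},
  {"dx": 0.25, "dy": 0.26, "dz": 0, "rx": 0, "ry": 0, "rz": 0, "claw": 1},
  {"dx": 0.25, "dy": 0.26, "dz": 0, "rx": 0, "ry": 0, "rz": 0, "claw": 1},
  {"dx": 0.25, "dy": 0.26, "dz": 0, "rx": 0, "ry": 0, "rz": 0, "claw": 1},
  {"dx": 0.25, "dy": 0.26, "dz": 0, "rx": 0, "ry": 0, "rz": 0, "claw": 1},
  {"dx": 0.25, "dy": 0.26, "dz": 0, "rx": 0, "ry": 0, "rz": 0, "claw": 1},
])

```text
time_s: 19.85
ee_pos: [0.5138, 0.2651, 0.2129]
eef_rot: [-3.141, -0.001, 2.833]
force: [0.5, -0.2, -4.6]
grip_width: 0.063
grip_force: 55.0
```

step_arm([
  {"dx": 0.2, "dy": 0.2, "dz": 0, "rx": 0, "ry": 0, "rz": 0, "claw": 1},
  {"dx": 0.1, "dy": 0.1, "dz": 0.05, "rx": 0, "ry": 0, "rz": 0, "claw": 1},
  {"dx": 0.05, "dy": 0.05, "dz": 0.1, "rx": 0, "ry": 0, "rz": 0, "claw": 1},
  {"dx": 0, "dy": 0, "dz": 0.2, "rx": 0, "ry": 0, "rz": 0, "claw": 1},
  {"dx": 0, "dy": 0, "dz": 0.2, "rx": 0, "ry": 0, "rz": 0, "claw": 1},
  {"dx": 0, "dy": 0, "dz": 0.1, "rx": 0, "ry": 0, "rz": 0, "claw": 1},
  {"dx": 0, "dy": 0, "dz": 0.1, "rx": 0, "ry": 0, "rz": 0, "claw": 1},
  {"dx": 0, "dy": 0, "dz": 0, "rx": 0, "ry": 0, "rz": 0, "claw": 1},
])

```text
time_s: 20.65
ee_pos: [0.4927, 0.307, 0.1375]
eef_rot: [-3.14, -0.001, 2.832]
force: [-0.3, -1.2, -4.6]
grip_width: 0.0632
grip_force: 55.0
```

```bash
python3 -c "
from h import *
st();plan((.484,.317,.135,162.3,1))"
```

```text
t 20.65 p [0.4927 0.307  0.1375] yaw 162.27 F [-0.3 -1.2 -4.6] M [ 0.03 -0.08 -0.04] w 0.0632 gf 54.9972939491272 q [ 0.49  0.45  1.52 -0.    1.17 -0.77]
1 [{"dx":0.113,"dy":0.069,"dz":0.025,"rx":0,"ry":0,"rz":0,"claw":1}]
```

step_arm([
  {"dx": 0.06, "dy": 0.04, "dz": 0.02, "rx": 0, "ry": 0, "rz": 0, "claw": 1},
  {"dx": 0.05, "dy": 0.03, "dz": 0, "rx": 0, "ry": 0, "rz": 0, "claw": 1},
  {"dx": 0, "dy": 0, "dz": 0, "rx": 0, "ry": 0, "rz": 0, "claw": 1},
  {"dx": 0, "dy": 0, "dz": 0, "rx": 0, "ry": 0, "rz": 0, "claw": 1},
  {"dx": 0, "dy": 0, "dz": 0, "rx": 0, "ry": 0, "rz": 0, "claw": 1},
])

```text
time_s: 21.15
ee_pos: [0.4846, 0.3177, 0.1371]
eef_rot: [3.141, 0.0, 2.833]
force: [0.6, 0.7, -6.2]
grip_width: 0.0634
grip_force: 55.0
```

```bash
python3 -c "
from h import *
st()
a=viewer.camera('side')['img'][:,:,::-1];b=viewer.camera('top')['img'][:,:,::-1]
cv2.imwrite('pics/f.png',np.vstack([cv2.resize(a[60:260,180:460],(420,300)),cv2.resize(b[80:280,100:380],(420,300))]))"
```

```text
t 21.15 p [0.4846 0.3177 0.1371] yaw 162.31 F [ 0.6  0.7 -6.2] M [-0.02 -0.02 -0.  ] w 0.0634 gf 54.99719023704529 q [ 0.52  0.45  1.53 -0.    1.17 -0.74]
```

View pics/f.png

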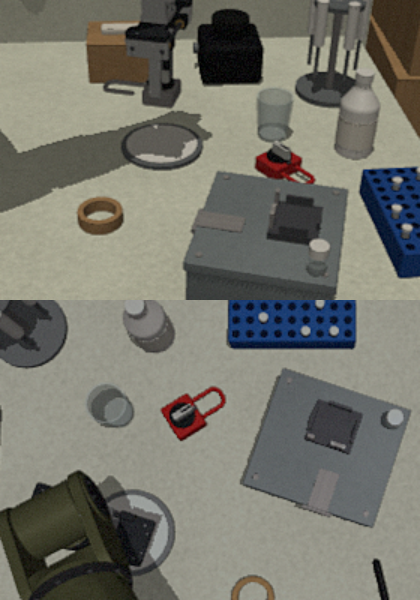

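```bash
python3 -c "
from h import *
print(hand_in())"
```

```text
the job is handed in; nothing more can be done
None
```

I handed the job in at about 21 s with every step done in order: key twisted to its stop and sprung back by itself, dial turned two clicks anticlockwise to the index, and shackle pulled to its stop. The arm is holding the open padlock by its case, about 92 mm above the middle of the check pad, and in the last pictures nothing else on the bench looked moved.

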